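# Shut the filler valve and swing its spout over the tall pot

## Task

Get the counter water filler ready to fill the tall pot: first push the supply valve's lever clockwise (seen from above) with a fingertip until it is fully shut against its stop, then push the spout round on its column until its mouth is over the middle of the tall pot, and let go. Leave the pots, the bowl and everything else on the counter standing where they are: nothing is to be picked up or shoved aside.

Things in the scene. Friction and masses are not known exactly. Their poses are not given: they have to be found in the camera images.
- filler: Steel counter water filler, fixed to the counter; origin on the counter under the column's axis. Base flange 90 mm across, upright column 34 mm across, carrying the spout collar (42 mm across, its top with a small cap 244 mm above the counter). Its own -x axis points roughly to the robot. A pipe 22 mm across runs along its -y axis, axis 32 mm up, to the supply valve (40 mm across, 280 mm from the column), and ends in an elbow down into the counter 345 mm from the column.
- spout_pivot (a point): On the column's vertical axis, at the height of the spout tube's centre line, 214 mm above the counter: the spout turns about it.
- spout_mouth (a point): Middle of the spout's open lower end, 200 mm from the pivot horizontally and 176 mm above the counter. The spout is a level steel tube 22 mm across from the pivot (centre line 214 mm up) with a short nozzle, 28 mm across, turned down at its end. It can be pushed sideways anywhere along the tube; it needs about 2 N at 140 mm from the pivot and stays where it is left.
- spout (a joint): Angle of the spout, rad: 0 when it points along the filler's own -x axis, growing counter-clockwise seen from above (towards the filler's -y side, where the valve is). Stops at -1.4 and 1.4. Starts between -0.70 and -0.25, over none of the vessels' middles.
- lever_pivot (a point): On the vertical axis of the supply valve's lever, at the lever's mid-height, 80 mm above the counter.
- lever_tip (a point): Free end of the valve lever, 120 mm from its pivot, at mid-height, 80 mm above the counter. The lever is a level bar with a grey plastic grip, 18 mm wide and 14 mm high, from 45 mm to 120 mm from the pivot (nearer the pivot a thinner steel strip). It needs about 3 N at 85 mm from the pivot and stays where it is left.
- valve_lever (a joint): Angle of the valve lever, rad, growing clockwise seen from above. 0 = open, lever along the pipe, pointing away from the column (filler's -y); 1.571 = fully shut, lever square to the pipe, pointing along the filler's -x, against its stop. Starts between 0 and 0.6.
- tall_pot: The tall pot: straight-sided steel pot, open top, 110 mm across and 140 mm high (the tallest of the three vessels), two small ear handles to 20 mm outside its wall at 115 mm height. Loose, 0.7 kg or so. Origin at the centre of its underside. It stands in one of three places round the column: its middle is 190 to 210 mm from the column's axis, about 55 degrees to either side of the filler's -x axis or straight along it; the other two vessels stand in the other places.
- low_pot: Low straight-sided steel pot, 120 mm across, 65 mm high, ear handles to 20 mm outside its wall, loose; origin at the centre of its underside. To be left alone.
- mixing_bowl: Wide steel bowl, 150 mm across the rim, 70 mm high, loose; origin at the centre of its underside. To be left alone.
- jar: Glass jar with steel lid, 54 mm across, 85 mm high, loose; origin at the centre of its underside. To be left alone.
- cutter: Steel pastry ring, 70 mm across, 40 mm high, loose; origin at the centre of its underside. To be left alone.
- spatula: Spatula lying flat on the counter, loose, to be left alone.
- scoop: Small round aluminium scoop, 72 mm across, 50 mm high, with a handle 70 mm long along its +x, loose; origin under the cup's centre. To be left alone.
- scraper: Steel dough scraper with a black round handle, lying flat, 120 by 90 mm, loose. To be left alone.
There are look-alikes about, which are no part of the job. What is shaped like the tall_pot but blue or turquoise is not meant.

How it is judged (in metres and radians):
On the way, in this order (a step that is already met when the one before it is completed fails the run):
1. the supply valve's lever is fully shut (within about 5 degrees of its stop) (value of joint valve_lever above 1.48 rad), for 0.2 s.
2. the spout's mouth is over the middle of the tall pot (within 25 mm) (horizontal distance between spout_mouth and tall_pot below 0.025 m), for 0.2 s.
At the end, for the whole second after the job is handed in: The valve lever is within about 5 degrees of its shut stop; the spout is still, with its mouth within 25 mm (horizontally) of the middle of the tall pot; pots and bowl stand upright within 15 mm of where they were, the other things within 30 mm (value of joint valve_lever above 1.48 rad and horizontal distance between spout_mouth and tall_pot below 0.025 m and velocity of joint spout between -0.02 and 0.02 rad/s and not (distance of tall_pot from where it was at the start of the episode above 0.015 m) and not (distance of low_pot from where it was at the start of the episode above 0.015 m) and not (distance of mixing_bowl from where it was at the start of the episode above 0.015 m) and not (distance of jar from where it was at the start of the episode above 0.03 m) and not (distance of cutter from where it was at the start of the episode above 0.03 m) and not (distance of spatula from where it was at the start of the episode above 0.03 m) and not (distance of scoop from where it was at the start of the episode above 0.03 m) and not (distance of scraper from where it was at the start of the episode above 0.03 m) and angle between each of tall_pot, low_pot, mixing_bowl, jar's own z axis and vertical below 0.1 rad); the robot touches nothing.
It fails at once if the tall pot, the low pot or the bowl was shifted or lifted by more than 15 mm, or tipped (distance of any of tall_pot, low_pot, mixing_bowl from where it was at the start of the episode above 0.015 m or angle between any of tall_pot, low_pot, mixing_bowl's own z axis and vertical above 0.2 rad).
It fails at once if another loose thing was shifted, lifted or carried by more than 30 mm (distance of any of jar, cutter, spatula, scoop, scraper from where it was at the start of the episode above 0.03 m).
It also fails if it takes over 61 s, if anything falls off the work surface, if the arm or the gripper's body presses on something with over 40 N, if the wrist force passes 120 N, or if a joint passes its speed limit or range.

## Robot

A 7-joint arm with a two-finger parallel gripper is mounted at the origin on the work surface. World frame = base frame: x ahead of the robot, y to its left, z up, the work surface at z = 0. Lengths are in mm, angles in rad, forces in N, time in s.
With the tool pointing down it reaches from about 350 to 900 mm from the base axis. Payload 19.9 kg.
Tool frame: the origin (TCP) lies midway between the tips of the shut fingers; the grasp point (between the pads) lies grip_depth behind it (grip_depth is the distance from the TCP to the grasp point, in mm); z points along the fingers, x is the direction in which the jaws open and shut, and the axes are right-handed (so a half turn about z gives the same grasp; the last joint's range is limited). The gripper opens to 85 mm and grips with 20 to 120 N. Pads are 22 mm wide; open, the fingers measure 114 mm over their backs; the gripper's body (76 mm by 85 mm) begins 54 mm behind the grasp point. The pads swing forward as they close: fully open they stand 13 mm farther back than shut.
Start: joints at [-1.246, 0.417, -0.01, 1.614, 0.005, 1.111, -0.053], TCP at [224.132, 583.407, 204.66] pointing down, gripper open.
Joint ranges: [-2.81, 2.81], [-0.39, 2.02], [-1.27, 1.25], [0.06, 2.57], [-1.19, 4.33], [0.19, 2], [-2.82, 2.82]. Speed limits (rad/s): [1.89, 1.89, 2.39, 2.39, 3.01, 3.01, 3.01].

## Interface

Orientations are given as a unit quaternion [x, y, z, w].
In Python, from cell import * gives the robot as it stands.
- The arm moves only by the tool play_rows, never from a script. Its argument "increments" is a list that holds one entry, the list of rows, each a list of 5 numbers: the shift along the tool's x, y, z in m, then the turn about the tool's z in degrees, then the finger opening in m, from 0 to 0.0854. In form: [[[dx, dy, dz, yaw, hand], ...]]. A call has exactly 10 rows; each row shifts and turns the commanded pose from where the row before left it, along the tool's axes as they then stand; what a row does not reach is not made up. A row lasts 1/10 s, in which the tool goes at most 50 mm and 8.59 degrees, less where a joint would pass 70% of its speed; a pose out of reach is approached as far as the arm can. A call with a gripper value outside its range is refused whole. The fingers move at their own pace and stop on an object; "newtons" is the grip in N (left out, the last holds). Time passes only in rows, so rows that do not move let the fingers close, or fill a call up. It gives the time, the measured TCP pose, the force and the opening at its end, in the units of the state.
- read_state(): the state, without advancing time (a new reading comes with each control period).
- camera(name): name is "scene" or "top" or "wrist"; returns the picture (384x512x3 uint8, red, green, blue); there is no depth.
- camera_info(name): a dict with "fx", "fy", "cx", "cy" (pixels), "position" and "rotation" of the camera in the world. Camera axes: x right, y down, z forward; pixel columns grow to the right and rows downward; lengths in mm; the calibration is good to about 2 mm. A picture is of the moment at which its call begins: read the wrist's pose just before it. camera_info takes no time and is no camera call; for the wrist camera it gives the pose at the moment of the call.
- job_done(): hands the job in, once; it reports no verdict.
The state is a dict: "time": time; "qpos": joint angles; "qvel": joint speeds; "tau": joint torques, N m; "ee_pos": TCP position; "eef_rot": TCP orientation; "contact_force": force on the tool from outside, world axes, zero at the start; "wrist_torque": the same for the moment, N m; "gripper_width": finger opening in mm.
Only numpy, scipy, OpenCV 4.12 (cv2) and the standard library are available. Lean on these libraries where they do the work, as an engineer would, in place of code of your own. Each camera call takes 0.05 s, during which the arm holds its last target.

## Working session

There is one attempt and no reset: what is moved stays moved. The work goes in short steps, Python scripts to look and compute and a tool call to move; the robot and the scene stay as the last step left them, time stands still between calls to the robot, and variables do not carry over. Pictures are saved under pics/ and viewed, and the job is handed in when it is done.

Besides the shell and the picture viewer there is one more tool, called after ">>>" by a JSON object that holds its "api" and its "payload". play_rows: Moves the arm, as the interface text tells. Its arguments: {"type":"object","properties":{"increments":{"type":"array","items":{"type":"array","items":{"type":"array","items":{"type":"number"}}}},"newtons":{"type":"number"}},"required":["increments"]}

```bash
mkdir -p pics; ls; python3 - <<'E'
from cell import *
import cv2
for n in ["scene","top","wrist"]:
    i=camera_info(n); print(n,i)
    cv2.imwrite(f"pics/{n}0.png",camera(n)[:,:,::-1])
print(read_state())
E
```

```text
pics
scene {'fx': 349.66860282386517, 'fy': 349.66860282386517, 'cx': 248.57625913798876, 'cy': 198.82593222639812, 'position': array([1275.73794514, -156.3736375 ,  780.55995833]), 'rotation': array([ 0.68788491,  0.57972586, -0.28462514, -0.33124131])}
top {'fx': 446.5765692897271, 'fy': 446.5765692897271, 'cx': 260.8441031250342, 'cy': 186.38034873419375, 'position': array([ 311.26999263,  -39.3767133 , 1495.83645899]), 'rotation': array([-0.69922434,  0.7122619 , -0.0416698 ,  0.04507702])}
wrist {'fx': 297.83531338308387, 'fy': 297.83531338308387, 'cx': 255.80421856412173, 'cy': 190.88084464457978, 'position': array([147.77110558, 613.64256526, 373.01219895]), 'rotation': array([0.81336691, 0.55858232, 0.09094239, 0.13472025])}
{'time': 0.15, 'qpos': array([-1.24551682,  0.41785445, -0.01031146,  1.61398495,  0.00469654,
        1.11069515, -0.05296727]), 'qvel': array([-0.00142369,  0.00079012,  0.00158251, -0.00296296, -0.00157375,
       -0.00172013,  0.0009286 ]), 'tau': array([ 6.80075973e-04, -8.64748764e+01,  6.79330230e-01, -4.35052335e+01,
        1.91577285e-02,  5.73029291e-03, -3.80518452e-05]), 'ee_pos': array([224.03763546, 583.17954999, 204.2143821 ]), 'eef_rot': array([ 8.24186699e-01,  5.66317998e-01, -3.57278553e-04,  2.88234471e-04]), 'contact_force': array([-0.4637404 ,  0.84679281, -0.56544844]), 'wrist_torque': array([-0.01112724, -0.00450737,  0.00329676]), 'gripper_width': 85.59414559651592}
```

View pics/scene0.png

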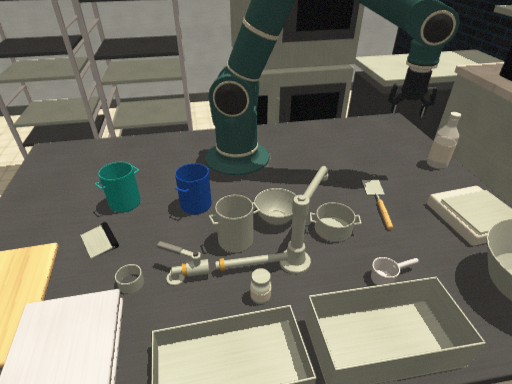

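View pics/top0.png

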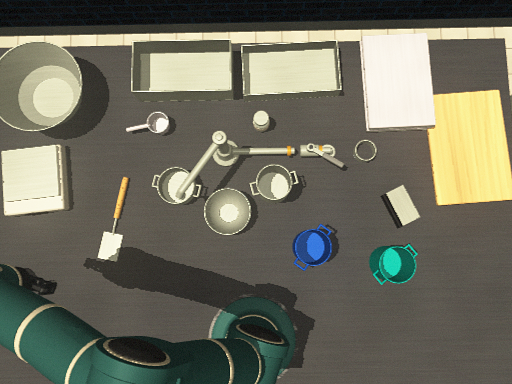

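```bash
python3 -c "
import cv2
a=cv2.imread('pics/top0.png');cv2.imwrite('pics/topz.png',cv2.resize(a[60:300,100:420],None,fx=2.5,fy=2.5,interpolation=2))"
```

```text
(no output)
```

View pics/topz.png

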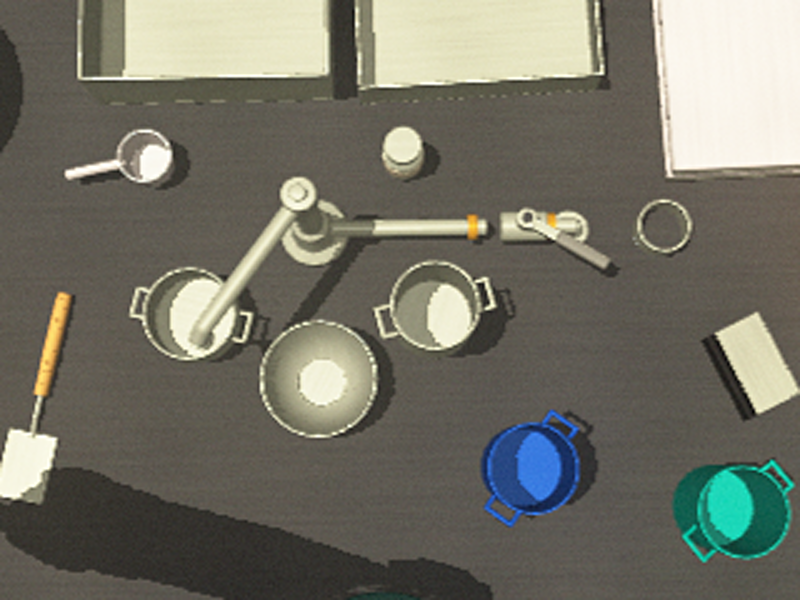

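```bash
cat > h.py <<'E'
from cell import *
import cv2, numpy as np
from scipy.spatial.transform import Rotation as R
def ray(n,u,v,z,info=None):
    i=info or camera_info(n); r=R.from_quat(i["rotation"]).apply([(u-i["cx"])/i["fx"],(v-i["cy"])/i["fy"],1]); p=i["position"]
    return p+r*(z-p[2])/r[2]
def proj(n,P):
    i=camera_info(n); c=R.from_quat(i["rotation"]).inv().apply(np.array(P)-i["position"])
    return np.array([i["fx"]*c[0]/c[2]+i["cx"],i["fy"]*c[1]/c[2]+i["cy"]])
E
python3 - <<'E'
from h import *
a=cv2.imread('pics/scene0.png')
cv2.imwrite('pics/scz.png',cv2.resize(a[155:315,150:370],None,fx=3.6,fy=3.6,interpolation=2))
T=lambda u,v,z:ray("top",100+u/2.5-.3,60+v/2.5-.3,z).round(1)
print("cap",T(298,192,244)); print("leverpiv",T(528,216,90)); print("levertip",T(613,267,80))
print("tallrim",T(434,305,140)); print("lowrim",T(191,313,65)); print("bowl",T(320,378,70)); print("mouth tube end",T(200,335,214))
print("flange",T(315,232,8)); print("elbow",T(572,226,32)); print("jar",T(403,145,85),"cutter",T(664,225,40))
try: print(grip_depth)
except Exception as e: print(e)
E
```

```text
cap [612.   82.8 244. ]
leverpiv [ 611.8 -196.9   90. ]
levertip [ 545.2 -304.9   80. ]
tallrim [492.3 -72.8 140. ]
lowrim [497.8 239.8  65. ]
bowl [410.3  73.3  70. ]
mouth tube end [452.6 200.2 214. ]
flange [612.9  83.2   8. ]
elbow [ 609.5 -261.6   32. ]
jar [709.9 -38.4  85. ] cutter [ 606.9 -382.3   40. ]
18.700000000000003
```

View pics/scz.png

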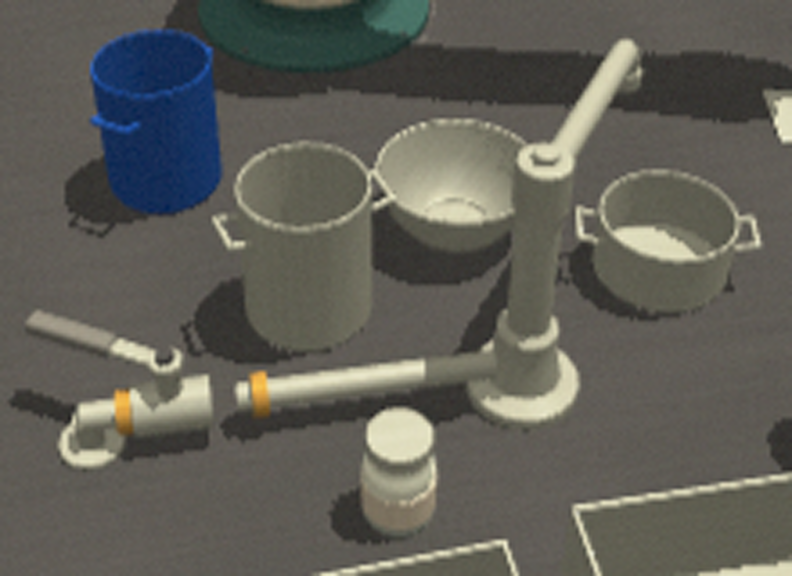

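>>> {"api": "play_rows", "payload": {"increments": [[[0,0,-0.02,-4.2,0],[0,0,-0.02,-4.2,0],[0,0,-0.02,-4.2,0],[0,0,-0.02,-4.2,0],[0,0,-0.02,-4.2,0],[-0.03,0.01,0,0,0],[-0.04,0.016,0,0,0],[-0.04,0.016,0,0,0],[-0.04,0.016,0,0,0],[-0.04,0.016,0,0,0]]]}}

```text
time: 1.15
ee_pos: [298.4, 391.6, 304.5]
eef_rot: [0.707, 0.707, -0.0, -0.0]
contact_force: [1.2, 1.5, 0.7]
gripper_width: 0.1
```

>>> {"api": "play_rows", "payload": {"increments": [[[-0.038,0.017,0,0,0],[-0.038,0.017,0,0,0],[-0.038,0.017,0,0,0],[-0.038,0.017,0,0,0],[-0.038,0.017,0,0,0],[-0.038,0.017,0,0,0],[-0.038,0.017,0,0,0],[-0.038,0.017,0,0,0],[-0.038,0.017,0,0,0],[-0.038,0.017,0,0,0]]]}}

```text
time: 2.15
ee_pos: [468.2, 11.7, 304.8]
eef_rot: [0.707, 0.707, 0.0, 0.0]
contact_force: [1.0, 0.3, 0.8]
gripper_width: 0.1
```

>>> {"api": "play_rows", "payload": {"increments": [[[-0.038,0.017,0,0,0],[-0.038,0.017,0,0,0],[-0.038,0.017,0,0,0],[-0.038,0.017,0,0,0],[-0.038,0.017,0,0,0],[-0.038,0.017,0,0,0],[-0.038,0.017,0,0,0],[-0.038,0.017,0,0,0],[0,0,0,0,0],[0,0,0,0,0]]]}}

```text
time: 3.15
ee_pos: [603.6, -291.4, 303.9]
eef_rot: [0.708, 0.706, -0.001, -0.0]
contact_force: [0.3, -0.1, 1.1]
gripper_width: 0.2
```

```bash
python3 - <<'E'
from h import *
s=read_state();print(s["ee_pos"],s["qpos"].round(2))
a=camera("wrist")[:,:,::-1]; i=camera_info("wrist");print(i)
cv2.imwrite("pics/w1.png",a)
E
```

```text
[ 603.57803301 -291.42846943  303.86902872] [-0.01  0.49  0.63  1.38 -0.29  1.36  2.19]
{'fx': 297.83531338308387, 'fy': 297.83531338308387, 'cx': 255.80421856412173, 'cy': 190.88084464457978, 'position': array([ 522.07842674, -289.53073198,  473.23807558]), 'rotation': array([0.69812979, 0.6974339 , 0.11393148, 0.11497985])}
```

View pics/w1.png

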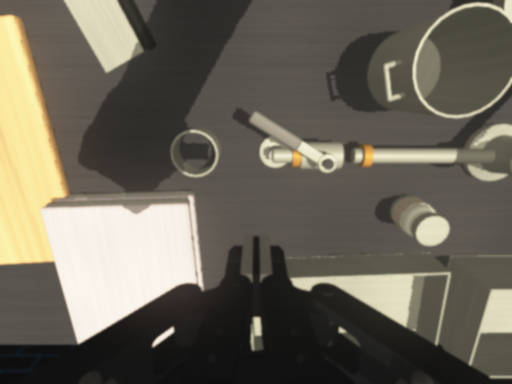

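```bash
python3 - <<'E'
from h import *
print(ray("wrist",327,163,90),ray("wrist",254,116,80), ray("wrist",275,153,40),ray("wrist",194,143,40))
E
```

```text
[ 612.6317336  -196.45064562   90.        ] [ 553.14616253 -292.39852561   80.        ] [ 609.31888575 -261.94840297   40.        ] [ 594.46785013 -380.20356469   40.        ]
```

>>> {"api": "play_rows", "payload": {"increments": [[[0,0,0.03,0,0],[0,0,0.03,0,0],[0,0,0.03,0,0],[0,0,0.03,0,0],[0,0,0.03,0,0],[0,0,0.03,0,0],[0,0,0.03,0,0],[0,0,0.03,0,0],[0,0,0,0,0],[0,0,0,0,0]]]}}

```text
time: 4.2
ee_pos: [604.3, -289.9, 65.8]
eef_rot: [0.707, 0.707, 0.0, 0.0]
contact_force: [1.3, -1.2, 0.2]
gripper_width: -0.3
```

```bash
python3 - <<'E'
from h import *
import math
# sweep waypoints: finger centre offset from lever centreline o at radius r along lever
p=np.array([612.3,-196.7]);o=9+13
for ph in [.35,.55,.75,.95,1.15,1.35,1.5,1.6]:
    d=np.array([-math.sin(ph),-math.cos(ph)]);m=np.array([-math.cos(ph),math.sin(ph)])
    print(ph,(p+88*d-o*m).round(1))
E
```

```text
0.35 [ 602.8 -286.9]
0.55 [ 585.1 -283.2]
0.75 [ 568.4 -276.1]
0.95 [ 553.5 -265.8]
1.15 [ 541.  -252.7]
1.35 [ 531.3 -237.4]
1.5 [ 526.1 -224.9]
1.6 [ 523.7 -216.1]
```

>>> {"api": "play_rows", "payload": {"increments": [[[0.003,-0.009,0,0,0],[0.004,-0.01,0,0,0],[0.003,-0.009,0,0,0],[0.004,-0.008,0,0,0],[0.005,-0.008,0,0,0],[0.005,-0.007,0,0,0],[0.006,-0.006,0,0,0],[0.007,-0.006,0,0,0],[0,0,0,0,0],[0,0,0,0,0]]]}}

```text
time: 5.2
ee_pos: [541.2, -253.5, 64.9]
eef_rot: [0.707, 0.707, 0.0, 0.0]
contact_force: [-0.7, -0.3, -0.8]
gripper_width: -0.1
```

```bash
python3 - <<'E'
from h import *
s=read_state();print(s["ee_pos"],s["contact_force"])
cv2.imwrite("pics/w2.png",np.hstack([cv2.resize(camera(n)[a:b,c:d,::-1],(400,400)) for n,a,b,c,d in [("scene",200,300,140,240),("top",110,230,260,380)]]))
E
```

```text
[ 541.15063943 -253.51734797   64.86143231] [-0.65826978 -0.29846125 -0.79746917]
```

View pics/w2.png

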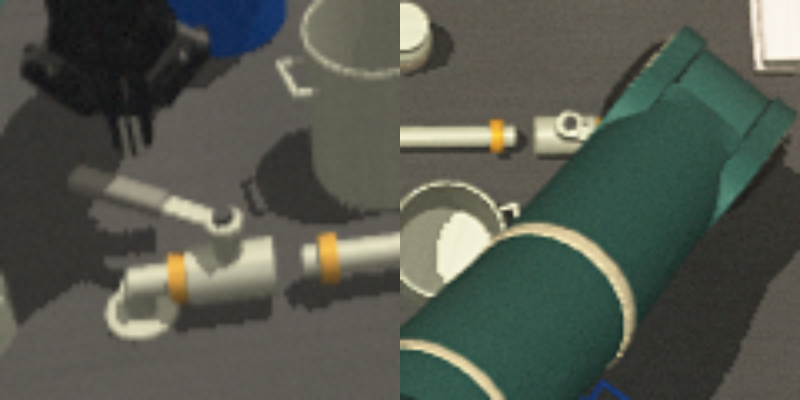

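```bash
python3 - <<'E'
from h import *
print(proj("scene",[541,-253.5,65]),proj("scene",[541,-253.5,110]),proj("scene",[612,-197,90]),proj("scene",[549,-299,80]))
print(ray("scene",172.5,237.5,65),ray("scene",159.5,244,80),ray("scene",196,255,90),ray("top",160,0,80)[:2])
a=camera("wrist")[:,:,::-1]
cv2.imwrite("pics/w3.png",a)
E
```

```text
[174.38797321 242.62556934] [172.14281263 231.16553567] [194.48424861 252.11251272] [157.19033492 242.86630079]
[ 518.94749922 -258.89298322   65.        ] [ 554.62297107 -292.47269821   80.        ] [ 623.15797273 -193.50534032   90.        ] [1125.66945364  294.46001057]
```

View pics/w3.png

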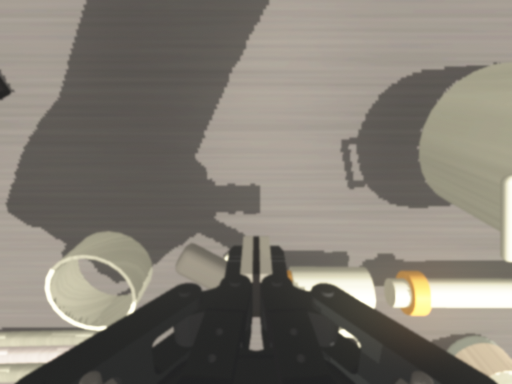

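```bash
python3 - <<'E'
from h import *
s=read_state(); e=s["ee_pos"];print(e,s["gripper_width"],s["qpos"].round(2),s["eef_rot"])
print("wrist proj TCP",proj("wrist",e),proj("wrist",e+[0,0,18.7]),proj("wrist",e+[0,0,30]))
a=camera("scene")[:,:,::-1]
cv2.imwrite("pics/s4.png",cv2.resize(a[190:280,130:230],None,fx=6,fy=6,interpolation=2))
E
```

```text
[ 541.10821933 -253.98055561   64.71345203] -0.12848701035846594 [-0.02  0.6   0.55  1.81 -0.4   0.85  2.29] [ 7.07241023e-01  7.06972488e-01 -9.59904319e-05  1.62541804e-04]
wrist proj TCP [255.02752628 228.31229667] [254.88009908 242.83363512] [254.77496522 253.18914785]
```

View pics/s4.png

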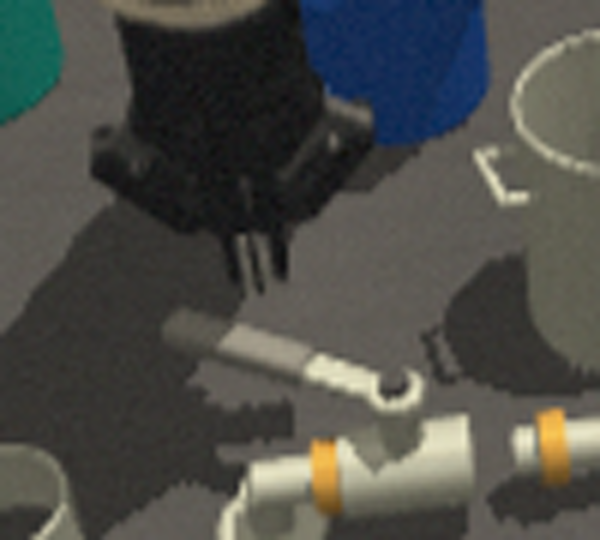

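```bash
python3 - <<'E'
from h import *
def line(n,u,v):
    i=camera_info(n); r=R.from_quat(i["rotation"]).apply([(u-i["cx"])/i["fx"],(v-i["cy"])/i["fy"],1]); return i["position"],r/np.linalg.norm(r)
def tri(L):
    A=sum(np.eye(3)-np.outer(r,r) for p,r in L);b=sum((np.eye(3)-np.outer(r,r))@p for p,r in L);x=np.linalg.solve(A,b);return x.round(1),[np.linalg.norm((np.eye(3)-np.outer(r,r))@(x-p)).round(1) for p,r in L]
for su in [(173,238.8),(171,237.3)]:
    print("tip",tri([line("scene",*su),line("wrist",256,237)]))
print("pivot top/scene",tri([line("scene",196,254),line("top",311,146.2)]))
print("lever tip now scene/wrist", tri([line("scene",159,244.5),line("wrist",188,262)]))
print("lever tip scene/top",tri([line("scene",159,244.5),line("top",345,166.5)]))
print("potrim",tri([line("scene",150+303/3.6,155+188/3.6),line("top",273.5,181.8)]))
print("cap",tri([line("scene",150+545/3.6,155+153/3.6),line("top",219.2,136.6)]))
E
```

```text
tip (array([ 539.6, -254.4,   79.3]), [np.float64(1.0), np.float64(1.0)])
tip (array([ 537.4, -256.8,   84.1]), [np.float64(3.5), np.float64(3.5)])
pivot top/scene (array([ 613. , -195.8,   83.4]), [np.float64(2.2), np.float64(2.2)])
lever tip now scene/wrist (array([ 555.9, -293.8,   79.5]), [np.float64(0.0), np.float64(0.0)])
lever tip scene/top (array([ 546.4, -301.2,   71.3]), [np.float64(5.6), np.float64(5.6)])
potrim (array([493.2, -73. , 131.4]), [np.float64(0.6), np.float64(0.6)])
cap (array([613.5,  84. , 238.2]), [np.float64(1.5), np.float64(1.5)])
```

>>> {"api": "play_rows", "payload": {"increments": [[[0,0,-0.02,0,0],[0,0,-0.02,0,0],[-0.014,0.02,0,0,0],[-0.014,0.023,0,0,0],[-0.009,0.02,0,0,0],[0,0,0.02,0,0],[0,0,0.02,0,0],[0,0,0.014,0,0],[0,0,0.012,0,0],[0,0,0,0,0]]]}}

```text
time: 6.4
ee_pos: [603.2, -290.4, 37.3]
eef_rot: [0.707, 0.707, -0.0, -0.001]
contact_force: [-1.0, 1.0, -0.7]
gripper_width: -0.6
```

```bash
python3 - <<'E'
from h import *
s=read_state(); e=s["ee_pos"];print(e,s["contact_force"])
a=camera("scene")[:,:,::-1];w=camera("wrist")[:,:,::-1]
cv2.imwrite("pics/s5.png",np.hstack([cv2.resize(a[200:290,130:230],None,fx=4,fy=4,interpolation=2),cv2.resize(w[204:384,156:356],None,fx=2,fy=2)]))
E
```

```text
[ 603.21991071 -290.37868186   37.292053  ] [-1.04847505  0.98058376 -0.71999169]
```

View pics/s5.png

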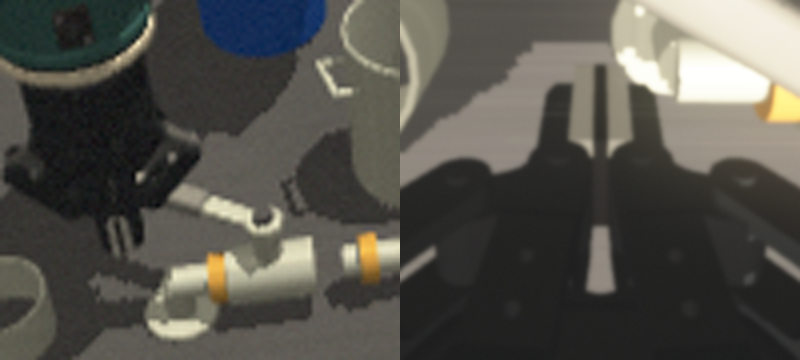

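```bash
python3 - <<'E'
from h import *
for z in [37,50,60,70]: print(z,proj("scene",[603.2,-290.4,z]))
E
```

```text
37 [162.27843157 267.39415366]
50 [161.51735527 264.23708301]
60 [160.92314944 261.77221868]
70 [160.3211593  259.27506378]
```

>>> {"api": "play_rows", "payload": {"increments": [[[0.003,-0.009,0,0,0],[0.004,-0.01,0,0,0],[0.003,-0.009,0,0,0],[0.004,-0.008,0,0,0],[0.005,-0.008,0,0,0],[0.005,-0.007,0,0,0],[0.006,-0.006,0,0,0],[0.007,-0.006,0,0,0],[0,0,0,0,0],[0,0,0,0,0]]]}}

```text
time: 7.5
ee_pos: [540.6, -253.3, 38.6]
eef_rot: [0.707, 0.707, -0.0, -0.0]
contact_force: [0.8, -0.1, 1.1]
gripper_width: 0.1
```

```bash
python3 - <<'E'
from h import *
s=read_state(); e=s["ee_pos"];print(e,s["contact_force"])
a=camera("scene")[:,:,::-1];w=camera("wrist")[:,:,::-1]
cv2.imwrite("pics/s6.png",np.hstack([cv2.resize(a[200:290,130:230],None,fx=4,fy=4,interpolation=2),cv2.resize(w[204:384,156:356],None,fx=2,fy=2)]))
E
```

```text
[ 540.55643112 -253.32691387   38.60132818] [ 0.84700724 -0.08970827  1.09765876]
```

View pics/s6.png

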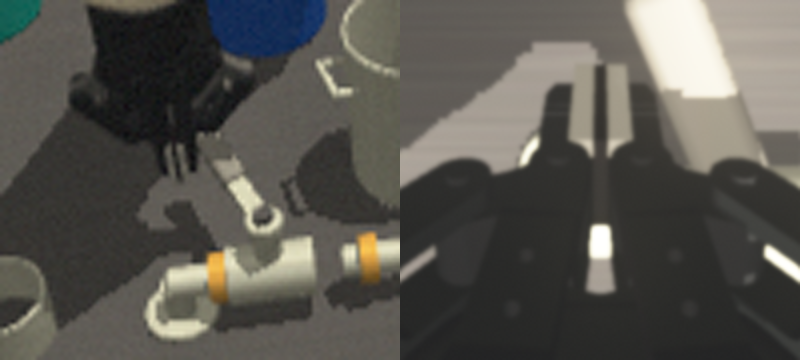

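>>> {"api": "play_rows", "payload": {"increments": [[[0.007,-0.005,0,0,0],[0.008,-0.005,0,0,0],[0.007,-0.003,0,0,0],[0.006,-0.002,0,0,0],[0.005,-0.001,0,0,0],[0.004,-0.001,0,0,0],[0.002,0,0,0,0],[0.002,0,0,0,0],[0,0,0,0,0],[0,0,0,0,0]]]}}

```text
time: 8.6
ee_pos: [524.4, -217.7, 39.2]
eef_rot: [0.708, 0.706, -0.001, 0.004]
contact_force: [9.1, -30.8, -14.2]
gripper_width: -0.1
```

```bash
python3 - <<'E'
from h import *
s=read_state(); e=s["ee_pos"];print(e,s["contact_force"])
a=camera("scene")[:,:,::-1];w=camera("wrist")[:,:,::-1]
cv2.imwrite("pics/s7.png",np.hstack([cv2.resize(a[200:290,130:230],None,fx=4,fy=4,interpolation=2),cv2.resize(w[204:384,156:356],None,fx=2,fy=2)]))
E
```

```text
[ 524.42347428 -217.66540897   39.20904701] [  9.11396727 -30.84807521 -14.19662615]
```

View pics/s7.png

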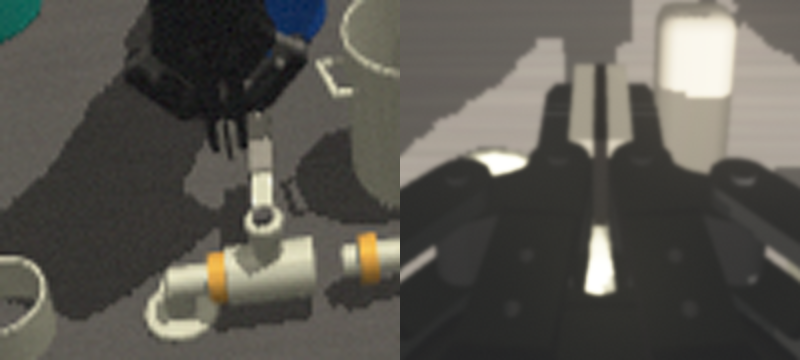

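>>> {"api": "play_rows", "payload": {"increments": [[[-0.01,0,0,0,0],[-0.02,0,0,0,0],[-0.025,0,0,0,0],[0,0,-0.03,0,0],[0,0,-0.04,0,0],[0,0,-0.04,0,0],[0,0,-0.04,0,0],[0,0,-0.04,0,0],[0,0,-0.04,0,0],[0,0,-0.03,0,0]]]}}

```text
time: 9.7
ee_pos: [523.7, -267.3, 301.1]
eef_rot: [0.707, 0.707, 0.0, 0.0]
contact_force: [-0.6, 0.4, -0.3]
gripper_width: -0.2
```

```bash
python3 - <<'E'
from h import *
s=read_state(); e=s["ee_pos"];print(e,s["contact_force"],s["qpos"].round(2))
a=camera("scene")[:,:,::-1];w=camera("wrist")[:,:,::-1]
cv2.imwrite("pics/s8.png",np.hstack([cv2.resize(a[200:290,130:230],None,fx=4,fy=4,interpolation=2),cv2.resize(w,(480,360))]))
E
```

```text
[ 523.7377852  -267.34660326  301.05482267] [-0.61534799  0.41393245 -0.29660465] [-0.11  0.33  0.68  1.61 -0.21  1.28  2.18]
```

View pics/s8.png

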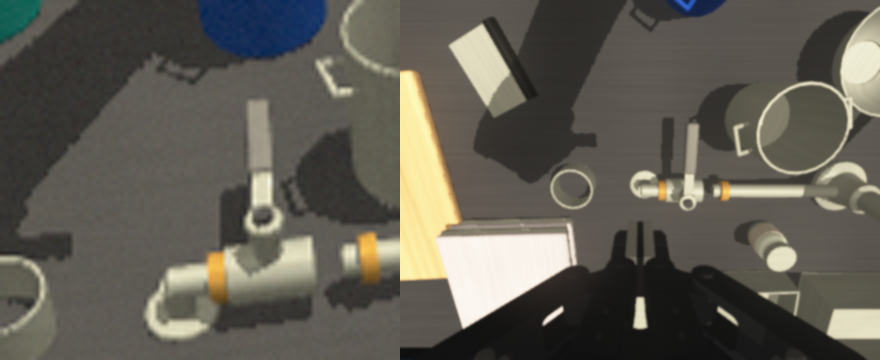

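>>> {"api": "play_rows", "payload": {"increments": [[[0.042,-0.001,0,0,0.085],[0.042,-0.001,0,0,0.085],[0.042,-0.001,0,0,0.085],[0.042,-0.001,0,0,0.085],[0.042,-0.001,0,0,0.085],[0.042,-0.001,0,0,0.085],[0.042,-0.001,0,0,0.085],[0.042,-0.001,0,0,0.085],[0.042,0,0,0,0.085],[0.042,0,0,0,0.085]]]}}

```text
time: 10.8
ee_pos: [514.9, 154.2, 297.9]
eef_rot: [0.707, 0.707, -0.001, -0.0]
contact_force: [-0.7, 0.3, 0.3]
gripper_width: 85.0
```

>>> {"api": "play_rows", "payload": {"increments": [[[0,0,0,6,0.085],[0,0,0,6,0.085],[0,0,0,6,0.085],[0,0,0,6,0.085],[0,0,0,6,0.085],[0,0,0,6,0.085],[0,0,0,0,0.085],[0,0,0,0,0.085],[0,0,0,0,0.085],[0,0,0,0,0.085]]]}}

```text
time: 11.8
ee_pos: [515.9, 152.3, 298.6]
eef_rot: [0.891, 0.455, -0.0, -0.0]
contact_force: [0.2, -0.3, -0.3]
gripper_width: 84.8
```

```bash
python3 - <<'E'
from h import *
s=read_state(); e=s["ee_pos"];print(e,s["qpos"].round(2))
a=camera("scene")[:,:,::-1];w=camera("wrist")[:,:,::-1]
cv2.imwrite("pics/s9.png",np.hstack([cv2.resize(a[130:280,210:370],(400,375),interpolation=2),cv2.resize(w,(400,375))]))
E
```

```text
[515.92289238 152.29692274 298.56585523] [-0.78  0.2   0.51  1.72 -0.1   1.25  0.7 ]
```

View pics/s9.png

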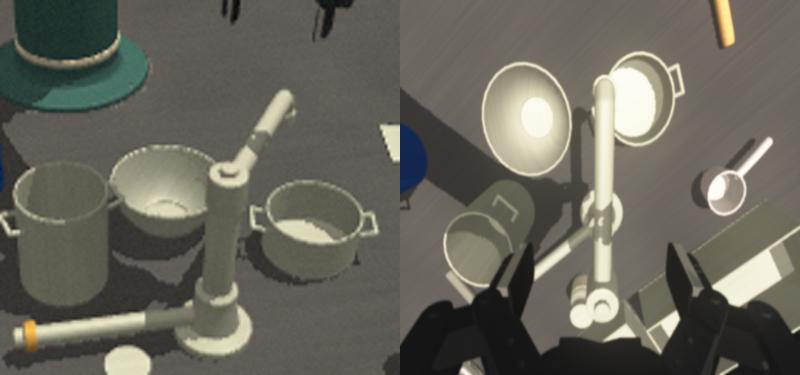

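>>> {"api": "play_rows", "payload": {"increments": [[[0,0,0.02,0,0.085],[0,0,0.02,0,0.085],[0,0,0.02,0,0.085],[0,0,0.02,0,0.085],[0,0,0.02,0,0.085],[0,0,0.015,0,0.085],[0,0,0.01,0,0.085],[0,0,0.007,0,0.085],[0,0,0,0,0.085],[0,0,0,0,0.085]]]}}

```text
time: 12.9
ee_pos: [516.3, 152.4, 167.2]
eef_rot: [0.891, 0.454, 0.0, 0.0]
contact_force: [-0.3, 0.2, 0.3]
gripper_width: 85.1
```

```bash
python3 - <<'E'
from h import *
s=read_state(); e=s["ee_pos"];print(e,s["contact_force"])
a=camera("scene")[:,:,::-1];w=camera("wrist")[:,:,::-1]
cv2.imwrite("pics/s10.png",np.hstack([cv2.resize(a[130:280,210:370],(400,375),interpolation=2),cv2.resize(w,(400,375))]))
E
```

```text
[516.27974321 152.39160188 167.18404393] [-0.27110754  0.20478108  0.26325708]
```

View pics/s10.png

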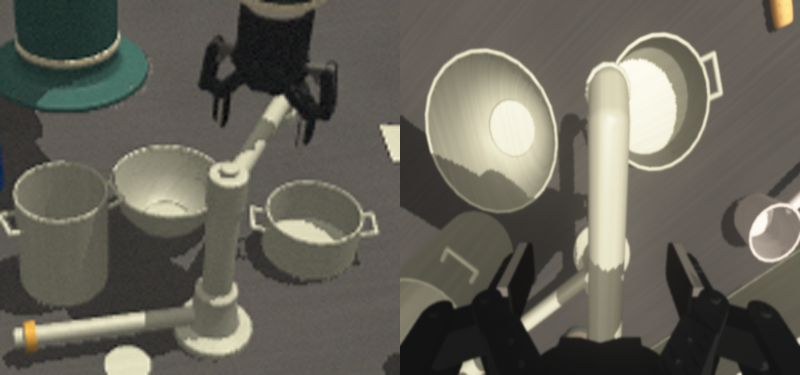

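>>> {"api": "play_rows", "payload": {"increments": [[[0,0,0,0,0.045],[0,0,0,0,0.045],[0,0,0,0,0.045],[-0.0082,0.0003,0,-4,0.045],[-0.0082,0.0003,0,-4,0.045],[-0.0082,0.0003,0,-4,0.045],[-0.0082,0.0003,0,-4,0.045],[-0.0082,0.0003,0,-4,0.045],[-0.0082,0.0003,0,-4,0.045],[-0.0082,0.0003,0,-4,0.045]]]}}

```text
time: 14.0
ee_pos: [495.0, 99.6, 166.9]
eef_rot: [0.754, 0.657, 0.0, 0.0]
contact_force: [1.9, 2.1, -0.3]
gripper_width: 45.0
```

>>> {"api": "play_rows", "payload": {"increments": [[[-0.0082,0.0003,0,-4,0.045],[-0.0082,0.0003,0,-4,0.045],[-0.0082,0.0003,0,-4,0.045],[-0.0082,0.0003,0,-4,0.045],[-0.0082,0.0003,0,-4,0.045],[-0.0082,0.0003,0,-4,0.045],[-0.0082,0.0003,0,-4,0.045],[-0.0082,0.0003,0,-4,0.045],[-0.0082,0.0003,0,-4,0.045],[0,0,0,0,0.045]]]}}

```text
time: 15.0
ee_pos: [507.8, 27.2, 166.8]
eef_rot: [0.515, 0.857, -0.0, 0.0]
contact_force: [-0.4, 0.7, -0.0]
gripper_width: 45.1
```

```bash
python3 - <<'E'
from h import *
s=read_state(); e=s["ee_pos"];print(e,s["contact_force"],s["qpos"].round(2),s["gripper_width"]);d=e[:2]-[612.5,83.5];print(np.hypot(*d),np.arctan2(-d[1],-d[0]))
a=camera("scene")[:,:,::-1];w=camera("wrist")[:,:,::-1]
cv2.imwrite("pics/s11.png",np.hstack([cv2.resize(a[130:280,210:370],(400,375),interpolation=2),cv2.resize(w,(400,375))]))
E
```

```text
[507.80803944  27.20672319 166.82884396] [-0.39390657  0.74837033 -0.01943122] [-0.43  0.26  0.36  1.95 -0.11  0.95  2.05] 45.07856501542892
118.86689875630401 0.4933538493624182
```

View pics/s11.png

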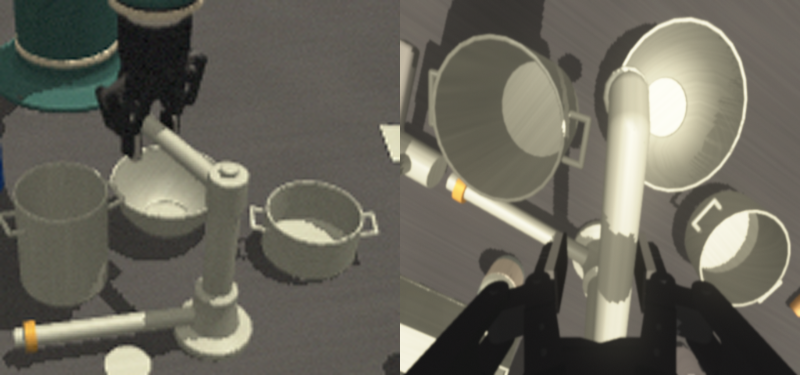

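>>> {"api": "play_rows", "payload": {"increments": [[[-0.0082,0.0003,0,-4,0.045],[-0.0082,0.0003,0,-4,0.045],[-0.0082,0.0003,0,-4,0.045],[-0.0082,0.0003,0,-4,0.045],[-0.0082,0.0003,0,-4,0.045],[-0.0041,0.0001,0,-2,0.045],[-0.0041,0.0001,0,-2,0.045],[0,0,0,0,0.045],[0,0,0,0,0.045],[0,0,0,0,0.045]]]}}

```text
time: 16.1
ee_pos: [538.9, -9.0, 166.8]
eef_rot: [0.326, 0.945, 0.0, 0.0]
contact_force: [-0.0, 1.2, 0.3]
gripper_width: 45.2
```

```bash
python3 - <<'E'
from h import *
s=read_state(); e=s["ee_pos"];print(e,s["contact_force"],s["qpos"].round(2));d=e[:2]-[612.5,83.5];print(np.hypot(*d),np.arctan2(-d[1],-d[0]))
print(camera_info("wrist"))
w=camera("wrist")[:,:,::-1];cv2.imwrite("pics/w12.png",w)
a=camera("scene")[:,:,::-1];cv2.imwrite("pics/s12.png",cv2.resize(a[150:280,190:340],None,fx=5,fy=4.6,interpolation=2))
E
```

```text
[538.90993483  -8.96453137 166.76565907] [-0.03027165  1.15696053  0.29938492] [-0.3   0.31  0.31  1.88 -0.11  0.97  2.54]
118.17439339248764 0.8985766461694146
{'fx': 297.83531338308387, 'fy': 297.83531338308387, 'cx': 255.80421856412173, 'cy': 190.88084464457978, 'position': array([488.66007632, -72.99507301, 335.64614493]), 'rotation': array([0.3222145 , 0.93277631, 0.15250668, 0.05336555])}
```

View pics/w12.png

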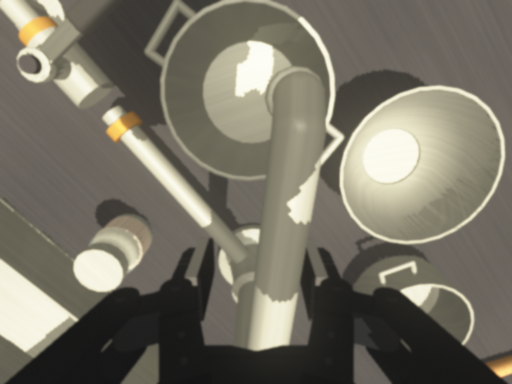

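View pics/s12.png

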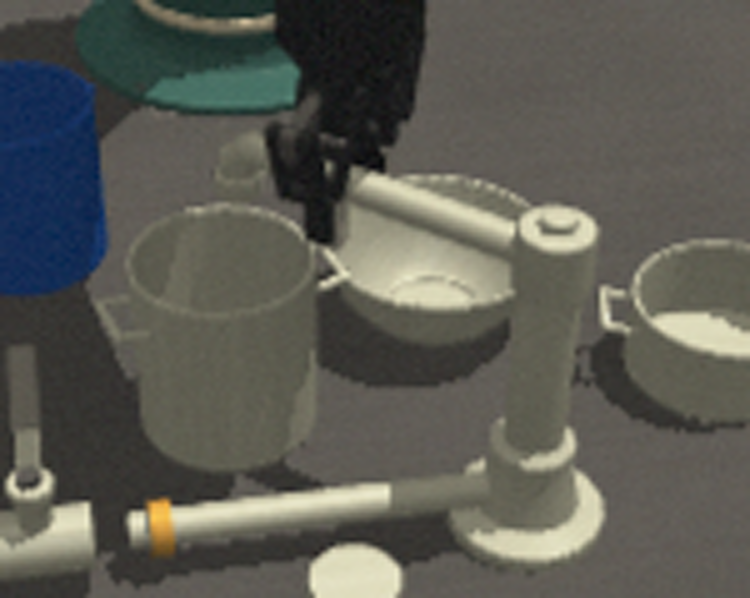

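```bash
python3 - <<'E'
from h import *
for u,v in [(297,130),(293,180),(276,295)]:
    p=ray("wrist",u,v,214);d=p[:2]-[612.5,83.5];print(p.round(1),np.hypot(*d).round(1),np.arctan2(-d[1],-d[0]).round(3))
p=ray("wrist",295,96,176);print("mouth",p); q=ray("wrist",248,89,140);print("pot",q)
for c in(q,[492.7,-72.9]):
  d=c[:2]-np.array([612.5,83.5]);print(np.hypot(*d),np.arctan2(-d[1],-d[0]))
E
```

```text
[485.1 -51.1 214. ] 185.4 0.813
[498.6 -35.1 214. ] 164.4 0.806
[539.5   7.3 214. ] 105.6 0.806
mouth [474.73032145 -58.86315432 176.        ]
pot [492.14209938 -77.04202533 140.        ]
200.64836440859847 0.9274890630962233
197.01015202268132 0.9171432825109264
```

>>> {"api": "play_rows", "payload": {"increments": [[[-0.0041,0.0001,0,-2,0.045],[-0.0041,0.0001,0,-2,0.045],[-0.0031,0.0001,0,-1.5,0.045],[-0.0018,0,0,-0.9,0.045],[0,0,0,0,0.045],[0,0,0,0,0.045],[0.005,0,0,0,0.045],[0.004,0,0,0,0.06],[0,0,0,0,0.06],[0,0,0,0,0.06]]]}}

```text
time: 17.2
ee_pos: [542.1, -11.9, 166.8]
eef_rot: [0.272, 0.962, 0.0, 0.0]
contact_force: [0.2, -0.3, -0.4]
gripper_width: 60.1
```

```bash
python3 - <<'E'
from h import *
s=read_state(); e=s["ee_pos"];print(e,s["contact_force"],s["qpos"].round(2));
w=camera("wrist")[:,:,::-1];cv2.imwrite("pics/w13.png",w)
E
```

```text
[542.12833241 -11.89139201 166.84417557] [ 0.18927044 -0.3364654  -0.39946394] [-0.28  0.32  0.29  1.87 -0.11  0.97  2.65]
```

View pics/w13.png

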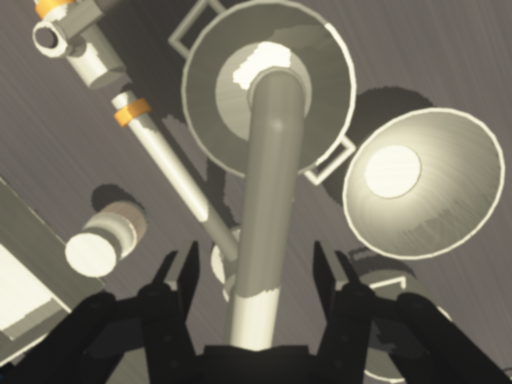

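```bash
python3 - <<'E'
from h import *
for u,v in [(277,130),(271,180),(259,275)]:
    p=ray("wrist",u,v,214);d=p[:2]-[612.5,83.5];print(np.arctan2(-d[1],-d[0]).round(3))
p=ray("wrist",279,96,176);print("mouth",p); q=ray("wrist",269,87,140);print("pot",q)
E
```

```text
0.921
0.921
0.924
mouth [490.98543156 -72.98688778 176.        ]
pot [491.65353161 -78.97101625 140.        ]
```

>>> {"api": "play_rows", "payload": {"increments": [[[0,0,-0.01,0,0.06],[0,0,-0.02,0,0.06],[0,0,-0.02,0,0.06],[0,0,-0.03,0,0.06],[0,0,-0.03,0,0.06],[0,0,-0.03,0,0.06],[0,0,-0.03,0,0.06],[0,0,-0.02,0,0.06],[0,0,0,0,0.06],[0,0,0,0,0.06]]]}}

```text
time: 18.25
ee_pos: [542.1, -12.1, 357.0]
eef_rot: [0.273, 0.962, 0.0, 0.0]
contact_force: [-0.4, -0.0, -0.0]
gripper_width: 60.2
```

```bash
python3 - <<'E'
from h import *
s=read_state(); e=s["ee_pos"];print(e,s["contact_force"],s["qpos"].round(2));
w=camera("wrist")[:,:,::-1];cv2.imwrite("pics/w14.png",w);print(camera_info("wrist")["position"])
E
```

```text
[542.09826812 -12.13511341 357.04603343] [-0.3510003  -0.03563068 -0.03451697] [-0.3   0.16  0.31  1.62 -0.05  1.37  2.6 ]
[499.35064097 -81.36323071 525.30691067]
```

View pics/w14.png

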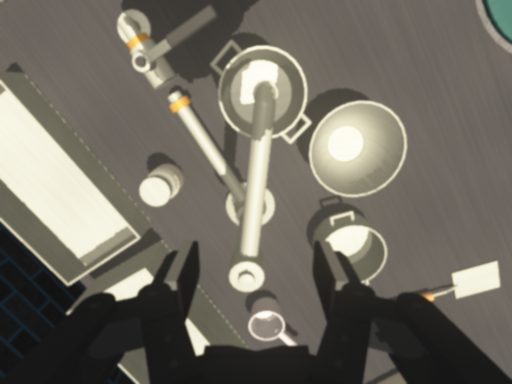

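```bash
python3 - <<'E'
from h import *
a=ray("wrist",141,61,90);b=ray("wrist",212,12,80);d=(b-a);print(a,b,"lever angle",np.arctan2(-d[0],-d[1]))
print("mouth",ray("wrist",264,92,176)," pot",ray("wrist",263,91,140),"bowl",ray("wrist",358,148,70),"low",ray("wrist",352,250,65))
s=camera("scene");s0=cv2.imread("pics/scene0.png");cv2.imwrite("pics/end.png",np.hstack([s0[130:310,70:440],s[130:310,70:440,::-1]]))
E
```

```text
[ 611.01963578 -194.99188111   90.        ] [ 497.00160592 -195.20598355   80.        ] lever angle 1.5689185344079717
mouth [492.40612143 -75.6617608  176.        ]  pot [492.13172868 -76.71420963 140.        ] bowl [409.57476856  71.91146078  70.        ] low [494.95653827 230.91752755  65.        ]
```

View pics/end.png

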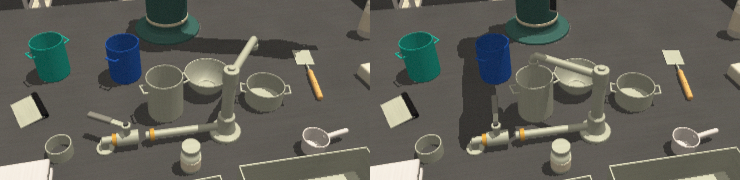

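The before-and-after picture shows everything else where it was. The lever reads 1.569 rad and the mouth is over the pot's middle, so I'm handing in.

```bash
python3 -c "
from cell import *
print(job_done())"
```

```text
the job is handed in; nothing more can be done
None
```

The valve is shut and the spout's mouth is over the middle of the steel tall pot. I handed the job in at about 18.5 s of the 61 s, with the gripper clear above the scene.

**Valve lever:** I pushed it clockwise with the shut fingers until it met its stop, at about 31 N along the push (about 35 N in all). The last camera reading was 1.569 rad, against the 1.48 rad needed.

My first pass went over the lever without moving it, because the fingertips sat about 15–20 mm higher than the reported TCP. I went back, lowered about 27 mm further and repeated the push.

**Spout:** I put the open fingers either side of the tube, swung it to about 0.92 rad, freed it and raised the arm straight up. Measured after release, the mouth was about 1 mm from the pot's middle. An earlier reading with the fingers still lowered gave about 6 mm. Both are within the 25 mm limit.

**Other things:** In the before-and-after scene pictures they all stand where they were. One reading disagreed: my rough wrist-camera estimate of the low pot came out about 9 mm from the first one. It was a hand-picked pixel on a partly hidden rim, and the gripper was never near that pot, so I take it as measuring error.

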